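# Prime the dosing pump

## Robot

A 6-joint arm with a two-finger parallel gripper is mounted at the origin on the work surface. World frame = base frame: x ahead of the robot, y to its left, z up, the work surface at z = 0. Lengths are in m, angles in rad, forces in N, time in s.
With the tool pointing down it reaches from about 0.25 to 0.85 m from the base axis. Payload 12.5 kg.
Tool frame: the origin (TCP) lies on the centre line of the jaws, within the pads' length; the fingertips stand 14 mm ahead of it and the grasp point (between the pads) lies 5 mm behind it (manip.tip_reach is the distance from the TCP to the fingertips, in m); z points along the fingers, y is the line along which they close (so a half turn about z gives the same grasp; the last joint's range is limited). The gripper opens to 93 mm and grips with 3 to 60 N. Pads are 15 mm wide; open, the fingers measure 128 mm over their backs; the gripper's body (75 mm by 188 mm) begins 65 mm behind the grasp point.
Start: joints at [1.215, 0.351, 1.652, -0, 1.139, -0.085], TCP at [0.147, 0.53, 0.233] pointing down, gripper open.
Joint ranges: [-2.75, 2.75], [-0.79, 2.1], [0.01, 2.65], [-1.57, 4.71], [0.07, 3.14], [-2.87, 2.87]. Speed limits (rad/s): [2.22, 2.22, 2.79, 3.14, 3.14, 3.14].

## Interface

Orientations are given as a 3x3 rotation matrix whose columns are the frame's x, y, z axes.
In Python, from rig import manip, cams, order gives the robot as it stands.
- The arm moves only by the tool apply_moves, never from a script. Its argument "plan" is text: rows parted by semicolons, each of 5 numbers parted by spaces: the finger opening in mm, from 0 to 93, then the shift along the tool's x, y, z in units of 60 mm (1.0 is 60 mm), then the turn about the tool's z in units of 10 degrees (1.0 is 10 degrees). In form: claw tx ty tz turn; .... A call has 1 to 20 rows; each row is the pose to reach, as a shift and turn from the pose commanded when the call began, along the tool's axes at that moment; what a row does not reach only later rows make up. A row lasts 1/8 s, in which the tool goes at most 62.5 mm and 10.7 degrees, less where a joint would pass 70% of its speed; a pose out of reach is approached as far as the arm can. A call with a gripper value outside its range is refused whole. The fingers move at their own pace and stop on an object; "grip_force" is the grip in N (left out, the last holds). Time passes only in rows, so rows that repeat a pose let the fingers close. It gives the time, the measured TCP pose, the force, the opening and the grip force at its end, in the units of the state.
- manip.get_state(): the state, without advancing time (a new reading comes with each control period).
- cams.get_image(name): name is "side" or "top" or "wrist"; returns a dict with "image" (384x512x3 uint8, blue, green, red), "fx", "fy", "cx", "cy" (pixels), "world_to_cam" (4x4, takes a point from world to camera coordinates). Camera axes: x right, y down, z forward; pixel columns grow to the right and rows downward; lengths in m; the calibration is good to about 2 mm. A picture is of the moment at which its call begins. There is no depth.
- order.job_done(): hands the job in; it is judged then, once.
The state is a dict: "time_s": time; "q": joint angles; "qd": joint speeds; "joint_torque": joint torques, N m; "position": TCP position; "ee_rot": TCP orientation; "contact_force": force on the tool from outside, world axes, zero at the start; "ft_torque": the same for the moment, N m; "gripper_width": finger opening in m; "finger_force": force on a finger pad.
Only numpy, scipy, OpenCV 4.12 (cv2) and the standard library are available. Lean on these libraries where they do the work, as an engineer would, in place of code of your own. Each camera call takes 0.05 s, during which the arm holds its last target. There are 200 camera calls.

## Task

Prime the dosing pump: on the keypad press the square key, then the round key, then the triangular key, one at a time, each fully down and let up again, without pressing the bar-shaped key. Then press the paddle of the pump's spring-return dial down past its first two notches to the third and last, without forcing it, and hold it there for a second or more; the program finishes while the fingers still hold the paddle down at the third notch. Leave the loose things on the bench where they are.

Things in the scene. Friction and masses are not known exactly. Their poses are not given: they have to be found in the camera images.
- keypad: White keypad console fixed to the bench, 160 mm (its x, pointing roughly away from the robot) by 150 mm (its y), top 45 mm above the bench. Origin: centre of its underside; z up. Four light grey keys stand on it in a 2 x 2 grid, 56 mm apart along its x and 64 mm along its y, each on a black 44 x 48 x 3 mm base plate; which key is in which place varies. A black display strip lies at its +x end.
- pump: White compact pump fixed to the bench, 150 x 150 mm, top face 113 mm above the bench. Origin: centre of its underside; z up. Its own x axis points roughly away from the robot; the dial is on its +x face, and the dial's paddle sticks out beyond its +y side.
- dial_pivot (a point): Point on the dial's turning axis, at mid-thickness: 100 mm above the bench, 97 mm along the pump's x and 30 mm along its y from the pump's origin. The axis is level, along the pump's x. The dial is a grey disc, 60 mm in diameter, 14 mm thick, before a fixed 80 mm aluminium plate with four index marks (rest and three notches).
- paddle (a point): Centre of the upper face of the dial's paddle: a grey pad 34 mm (pump's x) by 36 mm, 10 mm thick, centred 85 mm from the axis and 4 mm beyond the pivot along the pump's x, face 5 mm off the radial line, on a 12 mm wide arm. At rest the arm points to the pump's +y, 30 degrees up (this point 147 mm above the bench); at the third notch 30 degrees down (62 mm).
- dial (a joint): Dial angle in rad: 0 at rest, growing as the paddle is pressed down. Notches at 0.35, 0.70 and 1.05 (third, last); end stop 1.15. The spring always returns it to 0: let go, it stays in no notch. About 3 to 10 N on the paddle moves it, stiffer before each notch, easing into it; past the third it stiffens again up to the stop.
- square_top (a point): Centre of the top face of the square key, 26 x 26 mm; 60 mm above the bench when up. All keys are of the same light grey plastic and stand 12 mm above their base plates.
- square (a joint): Travel of the square key in m: 0 up, 0.006 fully down. Spring-return; starts to move at about 1.5 N, fully down at about 5 N.
- round_top (a point): Centre of the top face of the round key, 28 mm in diameter; 60 mm above the bench when up. All keys are of the same light grey plastic and stand 12 mm above their base plates.
- round (a joint): Travel of the round key in m: 0 up, 0.006 fully down. Spring-return; starts to move at about 1.5 N, fully down at about 5 N.
- triangle_top (a point): Centre of the top face of the three-sided key, about 36 mm a side; 60 mm above the bench when up. All keys are of the same light grey plastic and stand 12 mm above their base plates.
- triangle (a joint): Travel of the triangle key in m: 0 up, 0.006 fully down. Spring-return; starts to move at about 1.5 N, fully down at about 5 N.
- bar_top (a point): Centre of the top face of the narrow bar-shaped key, 13 x 38 mm; 60 mm above the bench when up. All keys are of the same light grey plastic and stand 12 mm above their base plates. This key must not be pressed.
- bar (a joint): Travel of the bar key in m: 0 up, 0.006 fully down. Spring-return; starts to move at about 1.5 N, fully down at about 5 N.
- reagent: Bystander, loose, to be left alone: amber reagent bottle with white cap, 60 mm diameter, 120 mm tall. Origin: centre of its underside.
- beaker: Bystander, loose, to be left alone: small clear beaker, 52 mm diameter, 60 mm tall. Origin: centre of its underside.
- dish: Bystander, loose, to be left alone: clear closed culture dish, 60 mm diameter, 14 mm tall. Origin: centre of its underside.
- marker: Bystander, loose, to be left alone: white marker pen lying on the bench, 120 x 12 x 12 mm. Origin: centre of its underside.
- flask: Bystander, loose, to be left alone: stoppered conical glass flask, 72 mm diameter at the foot, 100 mm tall. Origin: centre of its underside.
- tipbox: Bystander, loose, to be left alone: closed pipette tip box, 120 x 85 mm, about 58 mm tall. Origin: centre of its underside.
- stopper: Bystander, loose, to be left alone: black rubber stopper, 34 mm diameter at the top, 26 mm tall. Origin: centre of its underside.

How it is judged:
By the outcome, as a careful person would: the job done as asked, in the order asked, and still so for the second after the job is handed in, while the arm keeps its last pose, push and grip.
It also fails if it takes over 51 s, if anything falls off the work surface, if the arm or the gripper's body presses on something with over 40 N, if the wrist force passes 120 N, or if a joint passes its speed limit or range.

## Working session

There is one attempt and no reset: what is moved stays moved. The work goes in short steps, Python scripts to look and compute and a tool call to move; the robot and the scene stay as the last step left them, time stands still between calls to the robot, and variables do not carry over. Pictures are saved under pics/ and viewed, at most 10 in all, crops included, and the job is handed in when it is done.

Besides the shell and the picture viewer there is one more tool, called by a JSON object that holds its "op" and its "data". apply_moves: Moves the arm, as the interface text tells. Its arguments: {"type":"object","properties":{"plan":{"type":"string"},"grip_force":{"type":"number"}},"required":["plan"]}

```bash
mkdir -p pics
cat > h.py <<'E'
import numpy as np, cv2
from rig import manip, cams, order
def ray(c,u,v,z):
    W=np.linalg.inv(c["world_to_cam"]); d=W[:3,:3]@[(u-c["cx"])/c["fx"],(v-c["cy"])/c["fy"],1]; o=W[:3,3]
    return o+d*(z-o[2])/d[2]
def proj(c,p):
    q=c["world_to_cam"]@np.append(p,1); return c["fx"]*q[0]/q[2]+c["cx"],c["fy"]*q[1]/q[2]+c["cy"]
E
python3 - <<'E'
from h import *
c=[cams.get_image(n) for n in("top","side")]
import pickle; pickle.dump(c,open("c0.pkl","wb"))
for n,k in zip("ts",c): cv2.imwrite(f"pics/{n}0.png",k["image"]); print(np.linalg.inv(k["world_to_cam"])[:3].round(3),k["fx"])
s=manip.get_state(); print(s["time_s"],s["ee_rot"].round(3) if hasattr(s["ee_rot"],'round') else s["ee_rot"],s["gripper_width"])
E
```

```text
[[ 0.035 -0.977  0.209  0.335]
 [-0.999 -0.033  0.014 -0.008]
 [-0.006 -0.209 -0.978  1.241]] 385.7057897530483
[[-0.997 -0.024  0.072  0.464]
 [-0.075  0.488 -0.87   1.395]
 [-0.014 -0.873 -0.488  0.892]] 477.61730190746255
0.1 [[-0.964  0.268 -0.   ]
 [ 0.268  0.964 -0.001]
 [ 0.    -0.001 -1.   ]] 0.0932317684270628
```

View pics/t0.png

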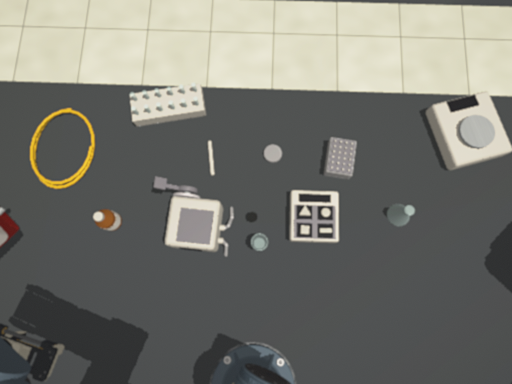

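View pics/s0.png

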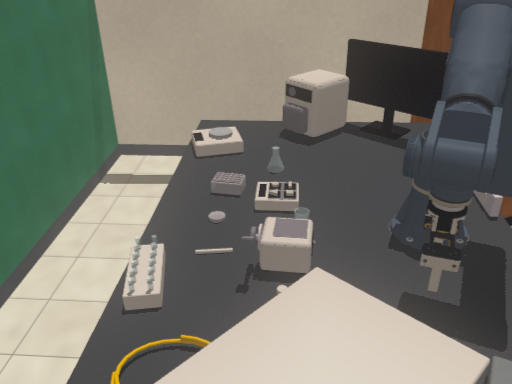

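The top view shows the keypad near (315,216): triangle about (305,211), round (326,212), square (305,230) and bar (326,230). The pump is at (194,222), with its paddle at (160,184). Next I'll measure these.

Run:
```python
from h import *
import pickle
c=pickle.load(open("c0.pkl","rb"))[0]; im=c["image"]; g=im.min(2)
x0,y0=285,185
sub=(g[y0:248,x0:345]>135).astype(np.uint8)
cs,_=cv2.findContours(sub,cv2.RETR_CCOMP,cv2.CHAIN_APPROX_NONE)
for k in cs:
    a=cv2.contourArea(k)
    if a<15: continue
    m=cv2.moments(k);u=m["m10"]/a+x0;v=m["m01"]/a+y0
    r=cv2.minAreaRect(k); print(a,round(u,1),round(v,1),r[1],r[2],ray(c,u,v,.06).round(4),ray(c,u,v,.045).round(4))
# paddle, pump
for (u,v) in [(160,184)]: print("pad",ray(c,u,v,.147))
a=cv2.resize(im[170:260,140:240],None,fx=5,fy=5,interpolation=cv2.INTER_CUBIC)
b=cv2.resize(im[180:250,280:350],None,fx=5,fy=5,interpolation=cv2.INTER_CUBIC)
o=np.zeros((450,500+300,3),np.uint8); o[:,:500]=a; o[:350,500:]=b[:,25:325]
cv2.imwrite("pics/z.png",o)
```

```text
43.0 325.5 230.0 (4.0, 11.0) 90.0 [ 0.4691 -0.2054  0.06  ] [ 0.4708 -0.2079  0.045 ]
54.5 304.5 229.2 (8.0, 8.0) 90.0 [ 0.4694 -0.1413  0.06  ] [ 0.4711 -0.143   0.045 ]
49.5 325.4 212.0 (8.0, 8.0) 90.0 [ 0.5249 -0.2052  0.06  ] [ 0.5273 -0.2077  0.045 ]
2345.0 314.5 215.7 (50.99999237060547, 47.99999237060547) 90.0 [ 0.5121 -0.1715  0.06  ] [ 0.5144 -0.1736  0.045 ]
284.5 325.0 230.0 (16.0, 18.0) 90.0 [ 0.4689 -0.2038  0.06  ] [ 0.4706 -0.2063  0.045 ]
283.0 303.9 229.2 (17.0, 18.0) 90.0 [ 0.4691 -0.1394  0.06  ] [ 0.4709 -0.1411  0.045 ]
280.5 325.0 212.9 (16.0, 18.0) 90.0 [ 0.5218 -0.2039  0.06  ] [ 0.5242 -0.2064  0.045 ]
225.0 303.7 212.5 (18.0, 16.0) 0.0 [ 0.5209 -0.1382  0.06  ] [ 0.5233 -0.1399  0.045 ]
282.0 314.2 197.7 (33.25341033935547, 9.712234497070312) 2.2906100749969482 [ 0.5687 -0.1704  0.06  ] [ 0.5717 -0.1724  0.045 ]
pad [0.57678333 0.29062864 0.147     ]
```

View pics/z.png

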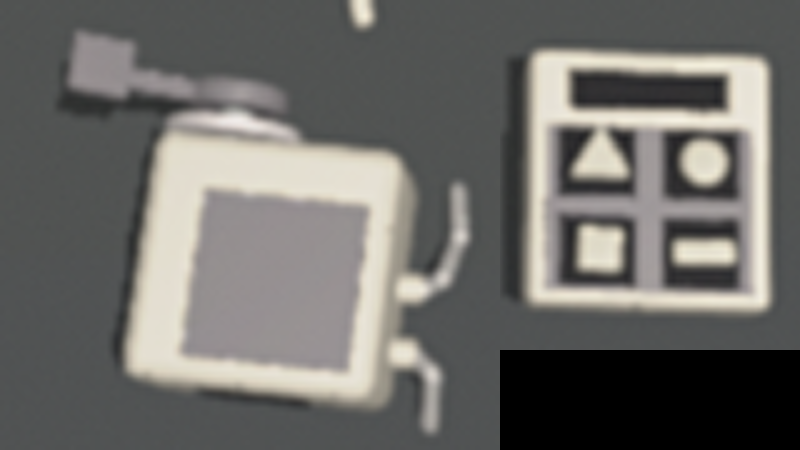

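```bash
cat >> h.py <<'E'
def go(p,yaw=None):
    "yaw: heading (deg) of tool y; p TCP"
    s=manip.get_state(); R=np.array(s["ee_rot"]); d=R.T@(np.array(p)-s["position"])/.06
    t=0
    if yaw is not None:
        a=np.degrees(np.arctan2(R[1,1],R[0,1])); t=((a-yaw+90)%180-90)/10
    print("row",d.round(3),round(t,2),"pos",np.round(s["position"],4),"F",np.round(s["contact_force"],2),"w",round(s["gripper_width"],4),"q",np.round(s["q"],2),s["time_s"])
E
python3 - <<'E'
from h import *
import pickle
c=pickle.load(open("c0.pkl","rb"))[0]
print("tri",ray(c,305,211.6,.06),"pad",ray(c,160.2,183.2,.147))
P=[ray(c,140+a/5,170+b/5,.113)for a,b in[(203,190),(180,355),(352,370),(370,208)]]
print(np.round(P,4),np.mean(P,0))
for i,j in((1,0),(2,3),(3,0),(2,1)): d=P[j]-P[i]; print(np.degrees(np.arctan2(d[1],d[0])))
print(manip.tip_reach)
go([.469,-.141,.12],90)
E
```

```text
tri [ 0.52387334 -0.14225209  0.06      ] pad [0.57919178 0.29025526 0.147     ]
[[0.5135 0.2323 0.113 ]
 [0.4159 0.2382 0.113 ]
 [0.4108 0.1375 0.113 ]
 [0.5062 0.1326 0.113 ]] [0.46159389 0.18516585 0.113     ]
-3.4812338974747727
-2.933245523017394
85.77276990456066
87.06476930516565
0.014
row [-8.162 -9.333  1.878] -1.55 pos [0.147  0.5297 0.2322] F [ 0.03 -0.05  0.88] w 0.0932 q [ 1.22  0.35  1.65  0.    1.14 -0.08] 0.1
```

{"op": "apply_moves", "data": {"plan": "0 -8.16 -9.33 0 -1.55;0 -8.16 -9.33 0 -1.55;0 -8.16 -9.33 0 -1.55;0 -8.16 -9.33 0 -1.55;0 -8.16 -9.33 0 -1.55;0 -8.16 -9.33 0 -1.55;0 -8.16 -9.33 0 -1.55;0 -8.16 -9.33 0 -1.55;0 -8.16 -9.33 0 -1.55;0 -8.16 -9.33 0 -1.55;0 -8.16 -9.33 0 -1.55;0 -8.16 -9.33 0 -1.55;0 -8.16 -9.33 0 -1.55;0 -8.16 -9.33 1.5 -1.55;0 -8.16 -9.33 1.88 -1.55;0 -8.16 -9.33 1.88 -1.55;0 -8.16 -9.33 1.88 -1.55", "grip_force": 20}}

```text
time_s: 2.22
position: [0.4698, -0.1403, 0.1215]
ee_rot: [[-1.0, -0.0, 0.002], [-0.0, 1.0, -0.001], [-0.002, -0.001, -1.0]]
contact_force: [0.6, -0.3, 0.3]
gripper_width: 0.0007
finger_force: 0.0
```

Run:
```python
from h import *
go([.469,-.141,.08],90)
w=cams.get_image("wrist"); t=cams.get_image("top")
cv2.imwrite("pics/w1.png",w["image"])
for p in([.469,-.141,.06],[.525,-.205,.06],[.525,-.141,.06],[.469,-.205,.06]): print(np.round(proj(w,p)))
```

```text
row [ 0.015 -0.011  0.692] 0.0 pos [ 0.4698 -0.1403  0.1215] F [ 0.65 -0.25  0.3 ] w 0.0007 q [-0.39  0.4   1.9   0.    0.84 -1.96] 2.225
[251. 212.]
[179. 270.]
[251. 270.]
[174. 212.]
```

View pics/w1.png

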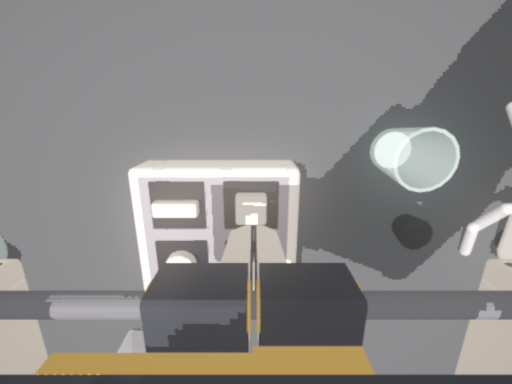

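The wrist view shows the square key at (251,208), against a predicted (251,212), so I'm within about 4 mm. Pressing it now.

{"op": "apply_moves", "data": {"plan": "0 0.04 0 0.6 0;0 0.04 0 0.75 0;0 0.04 0 0.83 0;0 0.04 0 0.87 0;0 0.04 0 0.9 0;0 0.04 0 0.9 0;0 0.04 0 0.9 0"}}

```text
time_s: 3.2
position: [0.4671, -0.1405, 0.0679]
ee_rot: [[-1.0, 0.0, 0.001], [0.0, 1.0, -0.0], [-0.001, -0.0, -1.0]]
contact_force: [-8.1, 4.4, 25.2]
gripper_width: 0.0005
finger_force: 12.8
```

{"op": "apply_moves", "data": {"plan": "0 0 0 -0.5 0;0 0 0 -0.6 0;0 0 0 -0.6 0;0 -0.93 -1.07 -0.6 0;0 -0.93 -1.07 -0.6 0;0 -0.93 -1.07 -0.6 0;0 -0.93 -1.07 -0.3 0;0 -0.93 -1.07 -0.15 0;0 -0.93 -1.07 -0.07 0;0 -0.93 -1.07 -0.03 0;0 -0.93 -1.07 -0.01 0;0 -0.93 -1.07 -0.01 0;0 -0.93 -1.07 -0.01 0"}}

```text
time_s: 4.82
position: [0.5219, -0.204, 0.068]
ee_rot: [[-1.0, 0.0, -0.001], [0.0, 1.0, 0.001], [0.001, 0.001, -1.0]]
contact_force: [-10.6, 6.7, 24.6]
gripper_width: 0.0006
finger_force: 11.9
```

Run:
```python
from h import *
go([.523,-.204,.068],90)
```

```text
row [-0.019 -0.    -0.001] -0.0 pos [ 0.5219 -0.204   0.068 ] F [-10.55   6.74  24.56] w 0.0006 q [-0.46  0.59  1.75  0.    0.81 -2.03] 4.825
```

{"op": "apply_moves", "data": {"plan": "0 0 0 -0.5 0;0 0 0 -0.6 0;0 0 0 -0.6 0;0 0 1.07 -0.6 0;0 0 1.07 -0.6 0;0 0 1.07 -0.6 0;0 0 1.07 -0.3 0;0 0 1.07 -0.15 0;0 0 1.07 -0.07 0;0 0 1.07 -0.03 0;0 0 1.07 0 0;0 0 1.07 0 0;0 0 1.07 0 0"}}

```text
time_s: 6.45
position: [0.5222, -0.1408, 0.068]
ee_rot: [[-1.0, 0.0, -0.0], [0.0, 1.0, -0.0], [0.0, -0.0, -1.0]]
contact_force: [-11.3, -0.2, 22.7]
gripper_width: 0.0006
finger_force: 11.4
```

Run:
```python
from h import *
go([.524,-.141,.068],90)
```

```text
row [-0.03  -0.003 -0.   ] -0.0 pos [ 0.5222 -0.1408  0.068 ] F [-11.27  -0.22  22.66] w 0.0006 q [-0.35  0.56  1.8  -0.    0.78 -1.92] 6.45
```

{"op": "apply_moves", "data": {"plan": "0 0 0 -0.8 0;0 0 0 -1.8 0;0 0 0 -2.75 0;0 -0.95 7.18 -2.75 9.34;0 -0.95 7.18 -2.75 9.34;0 -0.95 7.18 -2.75 9.34;0 -0.95 7.18 -2.75 9.34;0 -0.95 7.18 -2.75 9.34;0 -0.95 7.18 -2.75 9.34;0 -0.95 7.18 -2.75 9.34;0 -0.95 7.18 -2.75 9.34;0 -0.95 7.18 -2.75 9.34;0 -0.95 7.18 -2.75 9.34;0 -0.95 7.18 -2.75 9.34;0 -0.95 7.18 -2.75 9.34"}}

```text
time_s: 8.32
position: [0.5797, 0.29, 0.2316]
ee_rot: [[0.058, 0.998, 0.0], [0.998, -0.058, 0.0], [0.0, 0.0, -1.0]]
contact_force: [0.4, -0.5, 0.4]
gripper_width: 0.0005
finger_force: 0.0
```

Run:
```python
from h import *
go([.579,.290,.18],-3.4)
w=cams.get_image("wrist")
cv2.imwrite("pics/w2.png",w["image"])
a=np.radians(-3.4);X=np.array([np.cos(a),np.sin(a),0]);Y=np.array([-np.sin(a),np.cos(a),0])
p=np.array([.579,.290,.147]); print("pad",proj(w,p))
for x in(-17,17):
  for y in(-18,18): print(x,y,np.round(proj(w,p+X*x/1e3+Y*y*.866/1e3+[0,0,y*.5/1e3])))
```

```text
row [-0.001 -0.012  0.86 ] 0.01 pos [0.5797 0.29   0.2316] F [ 0.38 -0.48  0.36] w 0.0005 q [0.39 0.53 1.38 0.   1.23 0.45] 8.325
pad (np.float64(253.74955436299237), np.float64(203.52989470084964))
-17 -18 [236. 216.]
-17 18 [234. 190.]
17 -18 [271. 216.]
17 18 [274. 190.]
```

View pics/w2.png

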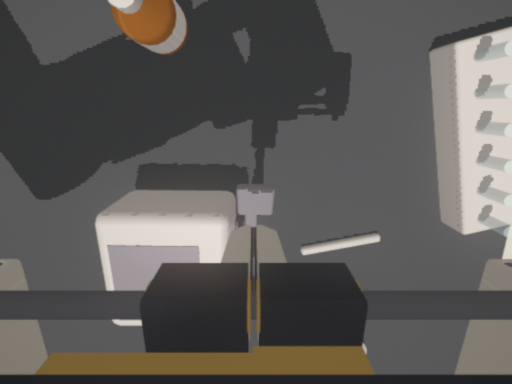

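The wrist view shows the pad at columns 237–273, rows 185–213, so it sits about 3 mm further along +y than I estimated. I'll press down along the arc, stopping short of the third notch.

{"op": "apply_moves", "data": {"plan": "0 0.05 0 0.6 0;0 0.05 0 1.0 0;0 0.05 0 1.1 0;0 0.09 0 1.2 0;0 0.14 0 1.3 0;0 0.18 0 1.4 0;0 0.21 0 1.48 0;0 0.23 0 1.58 0;0 0.25 0 1.68 0;0 0.27 0 1.78 0;0 0.28 0 1.88 0;0 0.28 0 1.97 0;0 0.27 0 2.05 0;0 0.26 0 2.13 0;0 0.25 0 2.21 0;0 0.23 0 2.29 0;0 0.21 0 2.36 0;0 0.21 0 2.36 0;0 0.21 0 2.36 0"}}

```text
time_s: 10.75
position: [0.5806, 0.3034, 0.0901]
ee_rot: [[0.06, 0.998, 0.001], [0.998, -0.06, 0.001], [0.001, 0.001, -1.0]]
contact_force: [-0.6, 4.9, 5.4]
gripper_width: -0.0001
finger_force: 3.3
```

```bash
cat > look.py <<'E'
from h import *
import sys
go([.579,.298,.080],-3.4)
s=cams.get_image("side")
cv2.imwrite(sys.argv[1],cv2.resize(s["image"][190:300,200:330],None,fx=6,fy=5.4,interpolation=cv2.INTER_CUBIC))
E
python3 look.py pics/s1.png
```

```text
row [-0.092 -0.022  0.168] -0.0 pos [0.5806 0.3034 0.0901] F [-0.63  4.94  5.38] w -0.0001 q [0.41 0.7  1.47 0.   0.98 0.47] 10.75
```

View pics/s1.png

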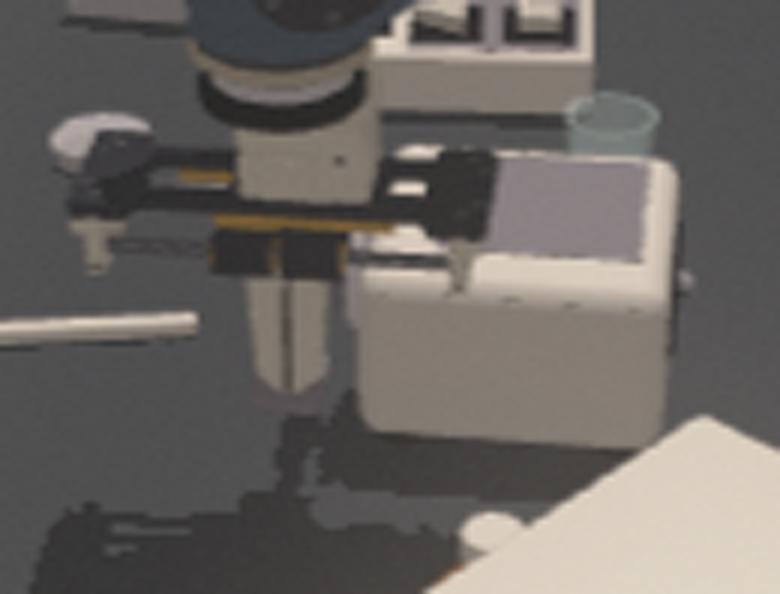

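{"op": "apply_moves", "data": {"plan": "0 -0.02 0 0.03 0;0 -0.03 0 0.06 0;0 -0.03 0 0.06 0"}}

```text
time_s: 11.18
position: [0.5805, 0.3017, 0.0863]
ee_rot: [[0.06, 0.998, 0.001], [0.998, -0.06, 0.001], [0.001, 0.001, -1.0]]
contact_force: [0.3, 6.1, 3.4]
gripper_width: 0.0003
finger_force: 2.5
```

{"op": "apply_moves", "data": {"plan": "0 -0.01 0 0.03 0;0 -0.02 0 0.05 0;0 -0.02 0 0.05 0"}}

```text
time_s: 11.55
position: [0.5805, 0.3005, 0.0833]
ee_rot: [[0.06, 0.998, 0.001], [0.998, -0.06, 0.001], [0.001, 0.001, -1.0]]
contact_force: [0.3, 4.9, 2.7]
gripper_width: 0.0005
finger_force: 2.4
```

{"op": "apply_moves", "data": {"plan": "0 -0.01 0 0.02 0;0 -0.02 0 0.03 0;0 -0.02 0 0.03 0"}}

```text
time_s: 11.92
position: [0.5804, 0.2995, 0.0816]
ee_rot: [[0.06, 0.998, 0.001], [0.998, -0.06, 0.001], [0.001, 0.001, -1.0]]
contact_force: [-0.9, 6.6, 3.0]
gripper_width: 0.0007
finger_force: 2.7
```

{"op": "apply_moves", "data": {"plan": "0 -0.01 0 0.02 0;0 -0.02 0 0.03 0;0 -0.02 0 0.03 0"}}

```text
time_s: 12.3
position: [0.5804, 0.2985, 0.0799]
ee_rot: [[0.06, 0.998, 0.001], [0.998, -0.06, 0.002], [0.002, 0.001, -1.0]]
contact_force: [-0.1, 6.7, 3.9]
gripper_width: 0.0007
finger_force: 3.2
```

```bash
python3 look.py pics/s2.png
```

```text
row [-0.01  -0.023 -0.002] -0.0 pos [0.5804 0.2985 0.0799] F [-0.12  6.66  3.91] w 0.0007 q [0.4  0.71 1.48 0.   0.95 0.46] 12.3
```

View pics/s2.png

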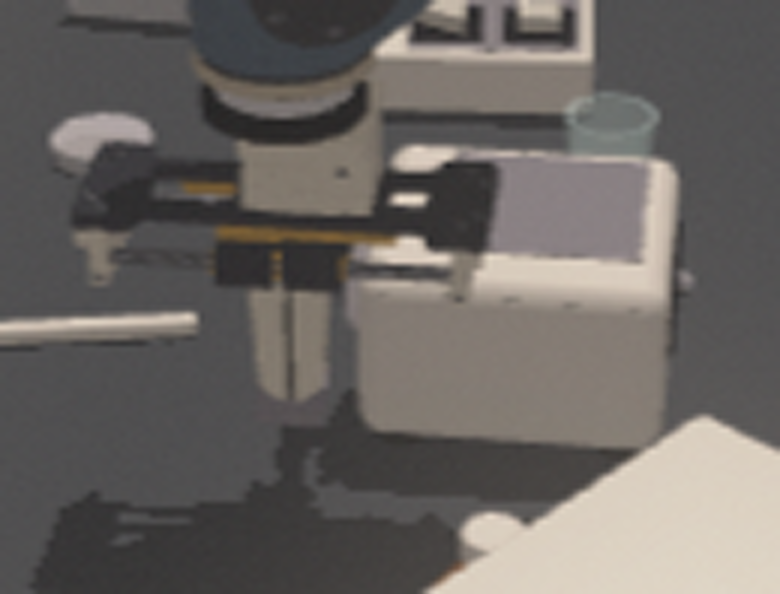

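Geometry from the measured tip height and y gives a dial angle of about 1.03–1.05. The force eased and then began rising again, which fits sitting in the third notch. I'll hold here.

{"op": "apply_moves", "data": {"plan": "0 0 0 0 0;0 0 0 0 0;0 0 0 0 0;0 0 0 0 0;0 0 0 0 0;0 0 0 0 0;0 0 0 0 0;0 0 0 0 0;0 0 0 0 0;0 0 0 0 0;0 0 0 0 0;0 0 0 0 0;0 0 0 0 0;0 0 0 0 0"}}

```text
time_s: 14.1
position: [0.5804, 0.2985, 0.0799]
ee_rot: [[0.06, 0.998, 0.001], [0.998, -0.06, 0.002], [0.002, 0.001, -1.0]]
contact_force: [-0.8, 7.7, 3.8]
gripper_width: 0.0009
finger_force: 3.2
```

```bash
python3 -c "
from h import *
go([.58,.2985,.08],-3.4)
print(order.job_done())"
```

```text
row [-0.001 -0.006 -0.002] -0.0 pos [0.5804 0.2985 0.0799] F [-0.76  7.74  3.8 ] w 0.0009 q [0.4  0.71 1.48 0.   0.95 0.46] 14.1
the job is handed in; nothing more can be done
None
```

I handed the job in at 14.1 s: the square, round and triangle keys were each pressed to the bottom in order, and the fingers were still holding the paddle at an estimated 1.03–1.05 rad (third notch 1.05, worked out from tip position and force since the dial angle can't be read), held for over a second.

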